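# Put the spare battery pack on charge in the sprung dock

## Task

Put the spare long battery pack on charge. Lift it clear out of the green tray by its two ends, set it down flat on the bench and let go, then take it again by its sides, press the empty charging dock's sprung slide back with the pack's plain end and lower it into the bay, so that it lies flat on the bay floor, its contact end against the dock's fixed contacts, held by the slide. Leave the other packs and everything else on the bench where they are.

Things in the scene. Friction and masses are not known exactly. Their poses are not given: they have to be found in the camera images.
- pack: The long battery pack: black plastic block 62 (x) x 38 (y) x 28 mm high, plain grey label on top, about 0.16 kg; the only loose pack this long, in one of the tray's three channels. Origin: centre of underside. +x points to its contact end (three brass blades wrap over the top edge); the other, plain end has thumb ridges. A 40 N grip does no harm.
- pack_contacts (a point): Middle of the pack's contact end face (31 mm along +x from the pack's centre, 14 mm above its underside).
- tray: Green moulded tray, fixed, 130 (x) x 150 mm (y). Origin: centre of underside. Floor 4 mm thick; three channels along x, middles at y = -46, 0, +46 mm, parted by fins 66 mm long whose tops are 30 mm above the bench (2 mm below a pack's top). 1.5 mm play beside a pack, so no grip on its sides here; its ends are open: nothing over 7 mm above the bench there.
- dock: The empty charging dock, fixed: white housing 160 (x) x 70 mm (y). Origin: centre of underside. Deck (bay floor) 22 mm above the bench. At +x the fixed contact block, 13 mm above the deck, from x = 40 (contact face) to 76 mm. Sprung slide on the bay's -x side; spring housing at x = -78 to -62, 12 mm above the deck. Two ribs 4 mm high, 44 mm apart, guide the pack's sides.
- bay (a point): Where the middle of the pack's underside lies when it is loaded, seated: on the deck, 9 mm along the dock's +x from its middle. Axes as the dock's.
- slide (a joint): How far the dock's sprung slide is pressed back, towards the dock's -x, m. 0 = at rest, closed (gap to contact block 50 mm); 0.012 = a pack seated; 0.020 = end stop (gap 70 mm: room for the pack but not for a finger too). The spring pushes back with 3 N at 0, 5 N at 0.012, 6 N at 0.020.
- slide_face (a point): Middle of the slide's working face, 23 mm above the deck; moves with the slide, at x = -10 mm in the dock's frame at rest. The slide is a black upright plate 34 mm wide, 12 mm thick, from the deck to 30 mm above it, square to the dock's x, with a flat top.
- full_dock: A second dock like the first, fixed, its bay already filled with a pack clamped in it (top 50 mm above the bench). Leave it. Origin and axes as the dock's.
- mat: Blue antistatic bench mat, fixed, 200 (its x) x 150 mm (its y), 3 mm thick, between the tray and the docks: clear space to set the pack down. Origin: centre of its underside.
- short_a: A short battery pack, 42 x 38 x 28 mm, of another instrument, loose in a tray channel. Leave it. Origin: centre of its underside.
- short_b: Another short battery pack, 42 x 38 x 28 mm, loose in a tray channel. Leave it. Origin: centre of its underside.
- screwdriver: Screwdriver, 170 mm long, lying loose beyond the mat. Leave it.
- tape: Roll of tape lying flat, 64 mm across, 18 mm high, loose. Leave it.
- coupler: Small white socket coupler, 30 x 18 x 21 mm, loose on the bench in front of the docks. Leave it.
- breaker: A white one-pole circuit breaker with a blue toggle, 85 x 76 x 17 mm, lying loose on its side in front of the mat. Leave it.
There are look-alikes about, which are no part of the job. What is shaped like the pack but brown or turquoise is not meant.

How it is judged:
By the outcome, as a careful person would: the job done as asked, in the order asked, and still so for the second after the job is handed in, with the robot touching nothing.
It also fails if it takes over 51 s, if anything falls off the work surface, if the arm or the gripper's body presses on something with over 40 N, if the wrist force passes 120 N, or if a joint passes its speed limit or range.

## Robot

A 6-joint arm with a two-finger parallel gripper is mounted at the origin on the work surface. World frame = base frame: x ahead of the robot, y to its left, z up, the work surface at z = 0. Lengths are in m, angles in degrees, forces in N, time in s.
With the tool pointing down it reaches from about 0.35 to 0.725 m from the base axis. Payload 4.3 kg.
Tool frame: the origin (TCP) lies at the very end of the fingers, on their centre line; the grasp point (between the pads) lies manip.grip_depth behind it (manip.grip_depth is the distance from the TCP to the grasp point, in m); z points along the fingers, y is the direction in which the jaws open and shut (so a half turn about z gives the same grasp; the last joint's range is limited). The gripper opens to 85 mm and grips with 20 to 120 N. Pads are 22 mm wide; open, the fingers measure 114 mm over their backs; the gripper's body (76 mm by 85 mm) begins 54 mm behind the grasp point. The pads swing forward as they close: fully open they stand 13 mm farther back than shut.
Start: joints at [-83.44, 21.618, 4.641, 73.018, 0, 83.68], TCP at [0.128, -0.561, 0.231] pointing down, gripper open.
Joint ranges: [-156.06, 156.06], [-48.1, 94.91], [-58.44, 69.94], [-101.28, 121.22], [-78.64, 73.56], [-180, 180]. Speed limits (degrees/s): [147.25, 147.25, 180, 180, 180, 180].

## Interface

Orientations are given as a 3x3 rotation matrix whose columns are the frame's x, y, z axes.
In Python, from station import monitor, viewer, hand_in, spot_in, manip gives the robot as it stands. The module is installed in compiled form; this text tells all that it offers.
- The arm moves only by the tool send_rows, never from a script. Its argument "rows" is a list that holds one entry, the list of rows, each a list of 7 numbers: the shift along the tool's x, y, z in m, then the turn, a rotation vector about the tool's x, y, z in rad, then the opening, from 0 (shut) to 1 (fully open). In form: [[[x, y, z, ax, ay, az, claw], ...]]. A call has 1 to 10 rows; each row is the pose to reach, as a shift and turn from the pose commanded when the call began, along the tool's axes at that moment; what a row does not reach only later rows make up. A row lasts 1/10 s, in which the tool goes at most 50 mm and 8.59 degrees, less where a joint would pass 70% of its speed; a pose out of reach is approached as far as the arm can. A call with a gripper value outside its range is refused whole. The fingers move at their own pace and stop on an object; "newtons" is the grip in N (left out, the last holds). Time passes only in rows, so rows that repeat a pose let the fingers close. It gives the time, the measured TCP pose, the force and the opening at its end, in the units of the state.
- monitor.get_state(): the state, without advancing time (a new reading comes with each control period).
- viewer.read_camera(name): name is "scene" or "side" or "wrist"; returns a dict with "color" (480x640x3 uint8, red, green, blue), "fx", "fy", "cx", "cy" (pixels), "R" (3x3) and "t" (3): a world point X has camera coordinates R X + t. Camera axes: x right, y down, z forward; pixel columns grow to the right and rows downward; lengths in m; the calibration is good to about 2 mm. A picture is of the moment at which its call begins. There is no depth.
- hand_in(): hands the job in, once; it reports no verdict.
Trained networks look in the newest picture that a camera, given by its name, has taken for a name from the list of things; names that differ only in an ending like _2 or _b are one class to them, and where a whole thing is asked for, a point or a joint stands for the part that bears it (a point fixed in the world has none). Each returns a list of dicts, best first, with "score" (0 to 1); they miss things now and then, are a little off and sometimes report something else, mostly with a low value. They report only what shows in the picture. A call takes as long as a camera call. They do not tell look-alikes from the thing itself.
- spot_in(target, camera): "at" ([x, y, z] in m, in world coordinates, good to about 4 mm: the middle of the surface that is visible of it).
The state is a dict: "time": time; "qpos": joint angles; "joint_vel": joint speeds; "tau": joint torques, N m; "position": TCP position; "tool_rot": TCP orientation; "wrist_force": force on the tool from outside, world axes, zero at the start; "ft_torque": the same for the moment, N m; "opening": finger opening in m.
Only numpy, scipy, OpenCV 4.12 (cv2) and the standard library are available. Lean on these libraries where they do the work, as an engineer would, in place of code of your own. Each camera call takes 0.05 s, during which the arm holds its last target.

## Working session

There is one attempt and no reset: what is moved stays moved. The work goes in short steps, Python scripts to look and compute and a tool call to move; the robot and the scene stay as the last step left them, time stands still between calls to the robot, and variables do not carry over. Pictures are saved under pics/ and viewed, and the job is handed in when it is done.

Besides the shell and the picture viewer there is one more tool, called after ">>>" in YAML: its name, and indented under it one key for each argument. send_rows: Moves the arm, as the interface text tells. Its arguments: {"type":"object","properties":{"rows":{"type":"array"},"newtons":{"type":"number"}},"required":["rows"]}

```bash
mkdir -p pics; ls; python3 - <<'E'
from station import monitor, viewer, spot_in, manip
import cv2,numpy as np
s=monitor.get_state()
print({k:np.round(v,4).tolist() for k,v in s.items()}, manip.grip_depth)
for c in ["scene","side","wrist"]:
    d=viewer.read_camera(c); cv2.imwrite(f"pics/{c}0.png",d["color"][:,:,::-1])
    np.savez(f"{c}0.npz",**d); print(c,d["fx"],d["cx"],d["cy"],np.round(d["R"],3).tolist(),np.round(d["t"],3).tolist())
E
```

```text
pics
{'time': 0.0, 'qpos': [-83.4415, 21.6626, 4.5599, 73.0182, 0.0012, 83.6821], 'joint_vel': [-0.0993, -0.0118, -0.0349, -0.0183, 0.2343, 0.0108], 'tau': [0.0031, -46.3605, 26.9874, 0.0207, -0.0001, -0.0], 'position': [0.1281, -0.5599, 0.2303], 'tool_rot': [[0.9749, 0.2228, -0.0002], [0.2228, -0.9749, 0.0021], [0.0003, -0.0021, -1.0]], 'wrist_force': [-0.3429, 0.7315, 0.8139], 'ft_torque': [-0.0083, 0.0194, -0.0251], 'opening': 0.0853} 0.0187
scene 566.5683823246533 325.61878483374056 235.48571397802846 [[0.843, 0.538, -0.011], [0.384, -0.616, -0.688], [-0.377, 0.576, -0.725]] [-0.422, -0.164, 1.318]
side 459.9650290201262 319.34080098861074 242.80661290242384 [[0.952, -0.306, -0.002], [-0.21, -0.647, -0.733], [0.223, 0.698, -0.68]] [-0.498, 0.124, 0.78]
wrist 409.93357098719054 319.29012671809164 239.40343620968582 [[0.224, -0.975, -0.003], [-0.938, -0.216, 0.272], [-0.266, -0.058, -0.962]] [-0.575, -0.036, 0.378]
```

View pics/scene0.png

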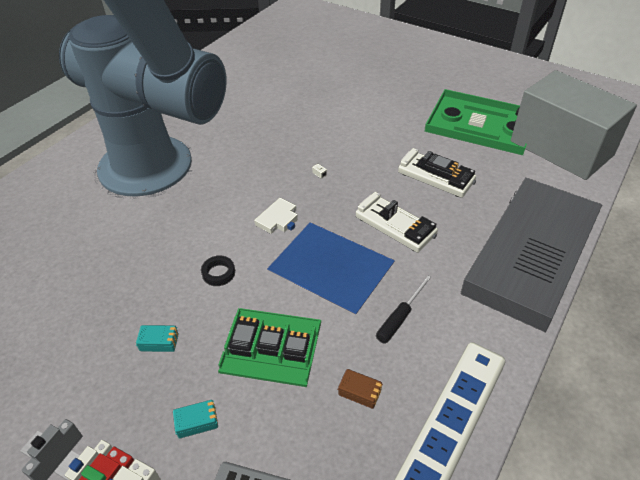

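View pics/side0.png

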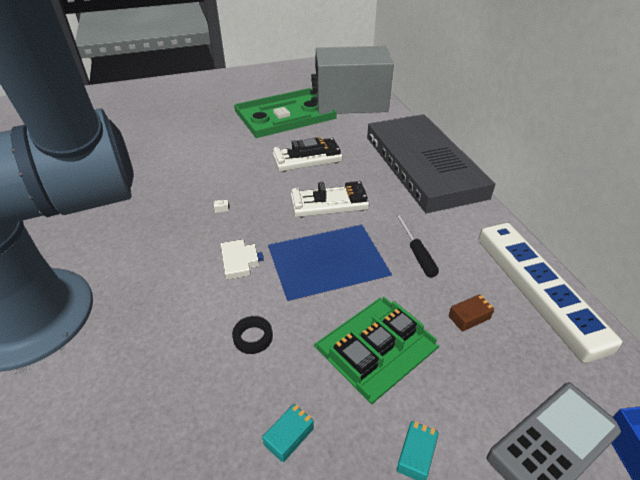

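View pics/wrist0.png

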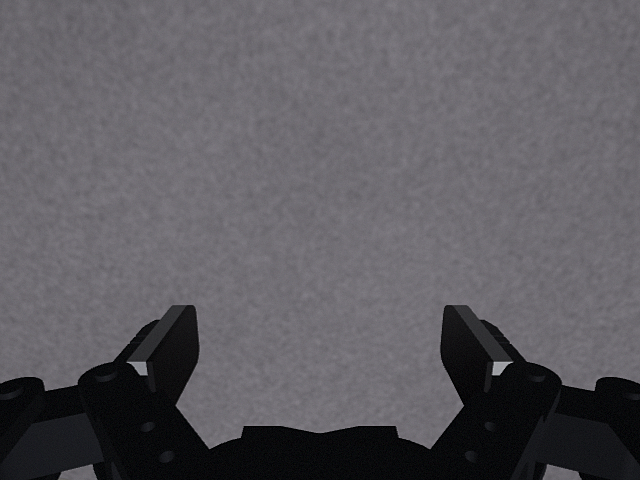

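```bash
python3 - <<'E'
from station import spot_in
import numpy as np
for n in ["pack","pack_contacts","tray","dock","slide","slide_face","full_dock","mat","short_a"]:
  for c in ["scene","side"]:
    r=spot_in(n,c); print(n,c,[(round(a["score"],2),np.round(a["at"],3).tolist()) for a in r[:5]])
E
```

```text
pack scene [(0.95, [0.502, -0.263, 0.032]), (0.95, [0.38, -0.342, 0.032]), (0.95, [0.528, -0.416, 0.03]), (0.62, [0.718, -0.245, 0.031])]
pack side [(0.94, [0.37, -0.345, 0.027]), (0.82, [0.706, -0.247, 0.03]), (0.71, [0.525, -0.419, 0.024]), (0.58, [0.496, -0.266, 0.034]), (0.25, [0.697, -0.096, 0.024])]
pack_contacts scene [(0.93, [0.713, -0.241, 0.024]), (0.76, [0.502, -0.266, 0.035]), (0.76, [0.535, -0.417, 0.025]), (0.65, [0.375, -0.342, 0.026])]
pack_contacts side [(0.8, [0.499, -0.262, 0.033]), (0.8, [0.374, -0.342, 0.025]), (0.72, [0.521, -0.415, 0.026]), (0.7, [0.707, -0.244, 0.026])]
tray scene [(0.85, [0.551, -0.263, 0.004])]
tray side [(0.56, [0.545, -0.263, 0.007])]
dock scene [(0.68, [0.591, 0.115, 0.023])]
dock side [(0.79, [0.582, 0.117, 0.023])]
slide scene [(0.52, [0.571, 0.123, 0.042])]
slide side [(0.58, [0.565, 0.121, 0.035])]
slide_face scene [(0.71, [0.554, -0.264, 0.005]), (0.5, [0.572, 0.123, 0.042])]
slide_face side [(0.67, [0.57, 0.121, 0.037])]
full_dock scene [(0.74, [0.602, 0.296, 0.029]), (0.36, [0.553, -0.265, 0.006]), (0.21, [0.358, -0.164, 0.018])]
full_dock side [(0.57, [0.585, 0.293, 0.029])]
mat scene [(0.66, [0.539, -0.036, 0.0])]
mat side []
short_a scene [(0.8, [0.545, -0.248, 0.033]), (0.6, [0.585, -0.237, 0.03]), (0.31, [0.704, -0.095, 0.023])]
short_a side [(0.63, [0.536, -0.247, 0.031]), (0.57, [0.582, -0.233, 0.034])]
```

The scene picture shows the long pack in the left channel of the green tray at about (243,336), with its blades at the upper edge. The empty dock is at about (397,220), the mat at (330,265) and the full dock at (437,172). I'll zoom in to get corner pixels.

```bash
python3 - <<'E'
import cv2,numpy as np
def crop(c,n,x0,y0,w,h,k):
    im=np.load(f"{c}0.npz")["color"][:,:,::-1][y0:y0+h,x0:x0+w]
    im=cv2.resize(im,None,fx=k,fy=k,interpolation=cv2.INTER_CUBIC)
    for i in range(0,w,10):
        cv2.line(im,(i*k,0),(i*k,4 if i%50 else 12),(0,0,255),1); 
        if i%20==0: cv2.putText(im,str(x0+i),(i*k,22),0,.4,(0,0,255),1)
    for i in range(0,h,10):
        cv2.line(im,(0,i*k),(6,i*k),(0,0,255),1)
        if i%20==0: cv2.putText(im,str(y0+i),(8,i*k+4),0,.4,(0,0,255),1)
    cv2.imwrite(f"pics/{n}.png",im)
crop("scene","tray_s",210,300,120,90,6)
crop("scene","dock_s",350,185,95,70,8)
crop("side","tray_d",310,290,132,98,6)
crop("side","dock_d",285,170,95,60,8)
E
```

```text
(no output)
```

View pics/tray_s.png

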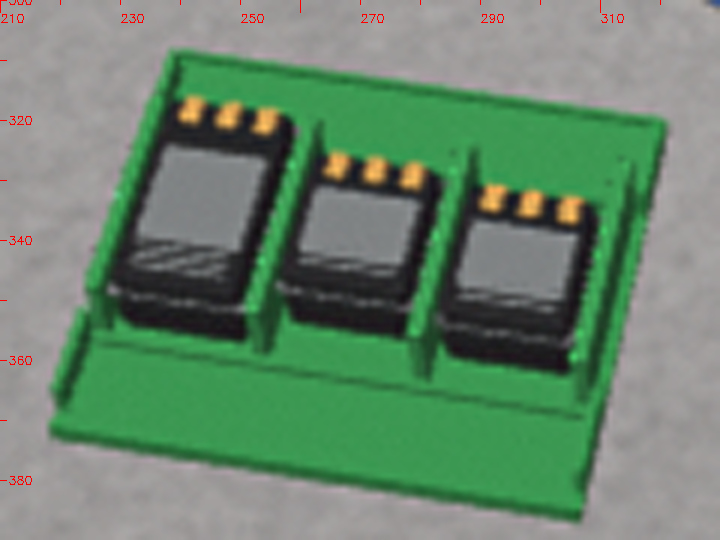

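View pics/dock_s.png

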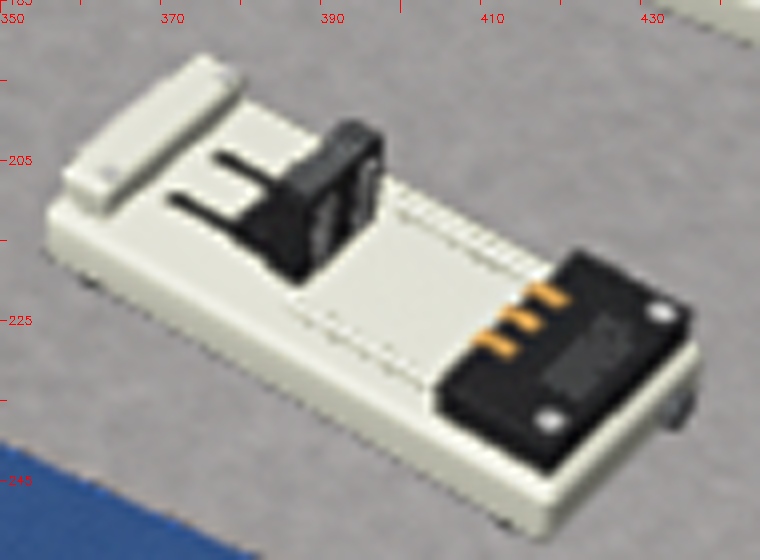

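View pics/tray_d.png

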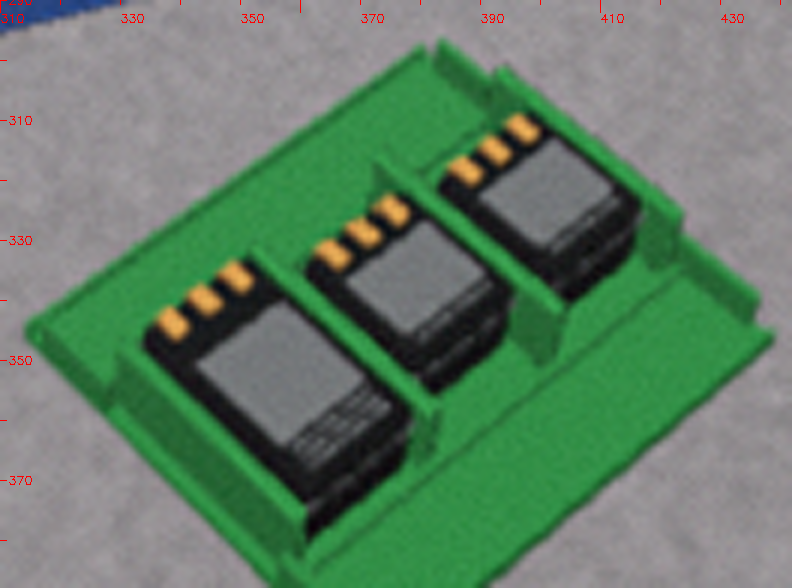

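View pics/dock_d.png

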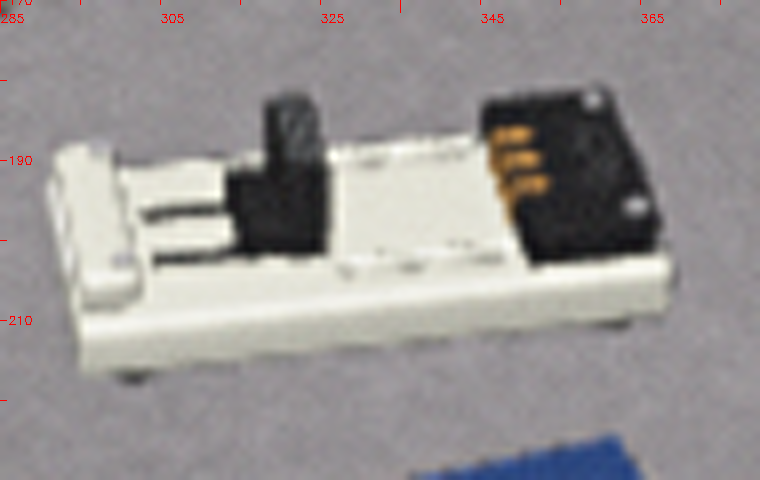

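```bash
cat > h.py <<'E'
import numpy as np,cv2
from scipy.optimize import least_squares
def ray(d,u,v,z):
    R=d["R"];t=d["t"];C=-R.T@t
    r=R.T@np.array([(u-d["cx"])/d["fx"],(v-d["cy"])/d["fy"],1.0]); return C+r*(z-C[2])/r[2]
def proj(d,P):
    q=np.asarray(P)@d["R"].T+d["t"]; return np.stack([d["fx"]*q[:,0]/q[:,2]+d["cx"],d["fy"]*q[:,1]/q[:,2]+d["cy"]],1)
def world(p,pts):
    x,y,a=p;c,s=np.cos(a),np.sin(a);pts=np.asarray(pts,float)
    return np.stack([x+c*pts[:,0]-s*pts[:,1],y+s*pts[:,0]+c*pts[:,1],pts[:,2]],1)
def fit(obs,p0):
    # obs: list of (cam, local pts, pixels)
    f=lambda p:np.concatenate([(proj(d,world(p,l))-np.asarray(px)).ravel() for d,l,px in obs])
    r=least_squares(f,p0); return r.x,np.round(r.fun.reshape(-1,2),1)
E
python3 - <<'E'
from h import *
S=np.load("scene0.npz");D=np.load("side0.npz")
# dock: contact block top corners z=35mm ; deck; slide top z=52
# block: x40..76, y +-? unknown; slide top x -22..-10,y+-17 ; 
sl=[[-.010,-.017,.052],[-.010,.017,.052],[-.022,.017,.052],[-.022,-.017,.052]]
for d,px in((S,[(350+300/8,185+200/8),(350+383/8,185+140/8),(350+350/8,185+120/8),(350+270/8,185+180/8)]),):
    print("slide top",[np.round(ray(d,*p,.052),4) for p in px])
    print(fit([(d,sl,px)],[.57,.12,0]))
bl=[(350+437/8,185+390/8),(350+578/8,185+252/8),(350+692/8,185+315/8),(350+550/8,185+470/8)]
print("block",[np.round(ray(S,*p,.035),4) for p in bl])
bd=[(285+530/8,170+262/8),(285+482/8,170+105/8),(285+605/8,170+88/8),(285+660/8,170+235/8)]
print("blockside",[np.round(ray(D,*p,.035),4) for p in bd])
# tray pack
px=[(238,317),(258.5,319.5),(253,352),(229,347.5)]
print("pack S",[np.round(ray(S,*p,.032),4) for p in px])
pd=[(310+145/6,290+335/6),(310+250/6,290+265/6),(310+410/6,290+405/6),(310+305/6,290+510/6)]
print("pack D",[np.round(ray(D,*p,.032),4) for p in pd])
print("mat S",[np.round(ray(S,*p,.003),3) for p in [(312,223),(394,263),(356,310),(268,268)]])
E
```

```text
slide top [array([0.5736, 0.1154, 0.052 ]), array([0.581 , 0.1458, 0.052 ]), array([0.5705, 0.1479, 0.052 ]), array([0.5638, 0.1178, 0.052 ])]
(array([ 0.58788156,  0.12849918, -0.2065851 ]), array([[ 0.1,  0.6],
       [ 0.6, -0.3],
       [ 0.1, -0.6],
       [-0.8,  0.2]]))
block [array([0.6263, 0.0902, 0.035 ]), array([0.6345, 0.1519, 0.035 ]), array([0.6682, 0.1467, 0.035 ]), array([0.6615, 0.0808, 0.035 ])]
blockside [array([0.6184, 0.079 , 0.035 ]), array([0.6305, 0.1479, 0.035 ]), array([0.6653, 0.1449, 0.035 ]), array([0.6546, 0.0792, 0.035 ])]
pack S [array([ 0.472 , -0.2373,  0.032 ]), array([ 0.5053, -0.2226,  0.032 ]), array([ 0.5368, -0.2791,  0.032 ]), array([ 0.4978, -0.2934,  0.032 ])]
pack D [array([ 0.4705, -0.2387,  0.032 ]), array([ 0.5033, -0.2269,  0.032 ]), array([ 0.526 , -0.2782,  0.032 ]), array([ 0.4906, -0.2974,  0.032 ])]
mat S [array([0.438, 0.045, 0.003]), array([0.633, 0.038, 0.003]), array([ 0.627, -0.098,  0.003]), array([ 0.433, -0.102,  0.003])]
```

```bash
cat > plan.py <<'E'
import sys,numpy as np
from scipy.spatial.transform import Rotation as Ro
from station import monitor
# usage: plan.py x y z yawy(deg, yaw of tool y)   -> delta in tool axes
s=monitor.get_state();R=np.array(s["tool_rot"]);p=np.array(s["position"])
x,y,z,a=map(float,sys.argv[1:5]);a=np.radians(a)
Y=np.array([np.cos(a),np.sin(a),0]);Z=np.array([0,0,-1.]);X=np.cross(Y,Z)
T=np.stack([X,Y,Z],1)
print("t",round(s["time"],2),"pos",p.round(4),"yawy",np.degrees(np.arctan2(R[1,1],R[0,1])).round(2),"q",np.round(s["qpos"],1),"F",np.round(s["wrist_force"],1),"open",round(s["opening"],4))
print("shift",(R.T@(np.array([x,y,z])-p)).round(4),"rot",Ro.from_matrix(R.T@T).as_rotvec().round(4))
E
python3 plan.py .502 -.262 .2 114
python3 - <<'E'
from h import *
d=np.load("wrist0.npz");C=-d["R"].T@d["t"];print(C,d["R"][2])
E
```

```text
t 1.05 pos [ 0.1282 -0.5606  0.2313] yawy -77.12 q [-83.4  21.6   4.6  73.   -0.   83.7] F [ 0.7 -0.2  0.6] open 0.0851
shift [ 0.431  -0.2077  0.0313] rot [ 0.0000e+00 -1.0000e-04  2.9475e+00]
[ 0.19583948 -0.54591599  0.37194085] [-0.26608531 -0.05822333 -0.96218951]
```

>>> send_rows:
  rows:
    - [[0.043,-0.021,0.003,0,0,-0.14,1],[0.086,-0.042,0.006,0,0,-0.28,1],[0.129,-0.062,0.009,0,0,-0.42,1],[0.172,-0.083,0.012,0,0,-0.56,1],[0.215,-0.104,0.015,0,0,-0.7,1],[0.258,-0.125,0.018,0,0,-0.84,1],[0.301,-0.146,0.021,0,0,-0.98,1],[0.344,-0.166,0.024,0,0,-1.12,1],[0.387,-0.187,0.027,0,0,-1.26,1],[0.431,-0.208,0.031,0,0,-1.4,1]]
  newtons: 40

```text
time: 2.05
position: [0.5034, -0.2604, 0.2005]
tool_rot: [[-0.06, 0.998, 0.001], [0.998, 0.06, -0.001], [-0.001, 0.001, -1.0]]
wrist_force: [-0.4, -1.2, 0.7]
opening: 0.0854
```

>>> send_rows:
  rows:
    - [[0,0,0,0,0,-0.14,1],[0,0,0,0,0,-0.28,1],[0,0,0,0,0,-0.42,1],[0,0,0,0,0,-0.56,1],[0,0,0,0,0,-0.7,1],[0,0,0,0,0,-0.84,1],[0,0,0,0,0,-0.98,1],[0,0,0,0,0,-1.12,1],[0,0,0,0,0,-1.26,1],[0,0,0,0,0,-1.4,1]]

```text
time: 3.05
position: [0.502, -0.2618, 0.2003]
tool_rot: [[-0.994, 0.111, 0.0], [0.111, 0.994, -0.0], [-0.0, -0.0, -1.0]]
wrist_force: [0.2, -0.6, 0.3]
opening: 0.0853
```

```bash
python3 plan.py .502 -.262 .2 114
```

```text
t 3.05 pos [ 0.502  -0.2618  0.2003] yawy 83.64 q [-34.   21.1  -0.7  68.2  -0.  -27.6] F [ 0.2 -0.6  0.3] open 0.0853
shift [-0.     -0.0002  0.0003] rot [-1.000e-04  0.000e+00 -5.299e-01]
```

>>> send_rows:
  rows:
    - [[0,0,0,0,0,-0.14,1],[0,0,0,0,0,-0.28,1],[0,0,0,0,0,-0.42,1],[0,0,0,0,0,-0.53,1],[0,0,0,0,0,-0.53,1]]

```text
time: 3.55
position: [0.502, -0.2617, 0.2003]
tool_rot: [[-0.916, -0.401, 0.0], [-0.401, 0.916, -0.0], [0.0, -0.0, -1.0]]
wrist_force: [0.3, 0.2, -0.1]
opening: 0.0856
```

```bash
python3 - <<'E'
from station import viewer
from h import *
d=viewer.read_camera("wrist");np.savez("w1.npz",**d);cv2.imwrite("pics/w1.png",d["color"][:,:,::-1])
E
```

```text
(no output)
```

View pics/w1.png

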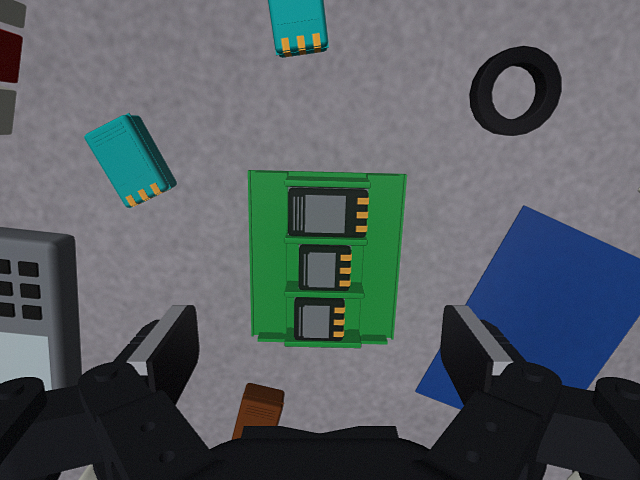

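The wrist picture shows the long pack at about (328,212) in the top channel, with its blades to the right. The two short packs sit below it. I'll zoom in.

```bash
python3 - <<'E'
from h import *
im=np.load("w1.npz")["color"][:,:,::-1][160:255,270:390]
k=6;im=cv2.resize(im,None,fx=k,fy=k,interpolation=cv2.INTER_CUBIC)
for i in range(0,120,10):
    cv2.line(im,(i*k,0),(i*k,6),(0,0,255),1);cv2.putText(im,str(270+i),(i*k,18),0,.4,(0,0,255),1)
for i in range(0,95,10): cv2.putText(im,str(160+i)+"-",(0,i*k+4),0,.4,(0,0,255),1)
cv2.imwrite("pics/w1z.png",im)
E
```

```text
(no output)
```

View pics/w1z.png

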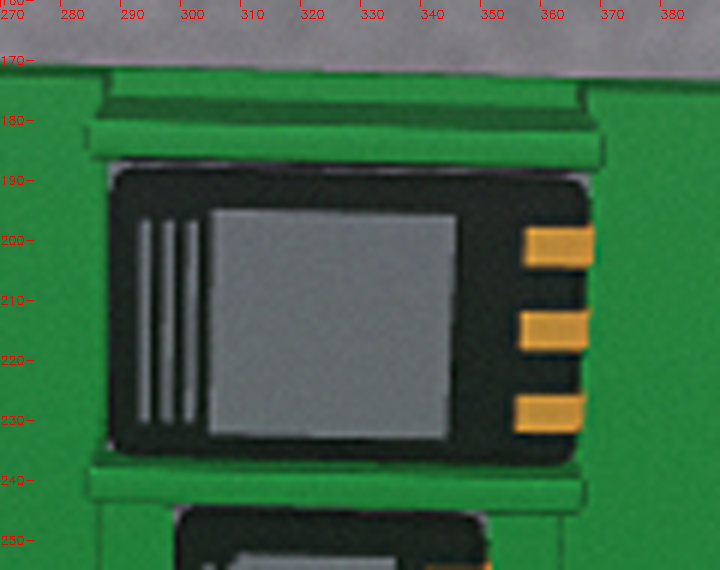

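```bash
python3 - <<'E'
from h import *
W=np.load("w1.npz");S=np.load("scene0.npz");D=np.load("side0.npz")
l=[[-.031,.019,.032],[.031,.019,.032],[.031,-.019,.032],[-.031,-.019,.032]]
px=[(288.2,187.8),(368,189),(365.5,237.2),(288,235.8)]
p,r=fit([(W,l,px)],[.5,-.26,2]);print(p,np.degrees(p[2]),r.tolist())
p,r=fit([(S,l,[(238,317),(258.5,319.5),(253,352),(229,347.5)])],[.5,-.26,2]);print(p,np.degrees(p[2]),r.tolist())
p,r=fit([(D,l,[(334.2,345.8),(351.7,334.2),(378.3,357.5),(360.8,375)])],[.5,-.26,2]);print(p,np.degrees(p[2]),r.tolist())
E
python3 plan.py .497 -.26 .1 114
```

```text
[ 0.49742816 -0.25772654  1.96614338] 112.65171779145831 [[-1.0, -0.2], [0.9, 0.1], [0.8, 0.1], [-0.7, 0.1]]
[ 0.50306996 -0.25856927  0.34270469] 19.635532600679397 [[-7.1, 4.4], [6.9, 8.5], [5.7, -5.3], [-5.7, -7.7]]
[ 0.49847023 -0.26034712  0.47896285] 27.442549710643352 [[-1.1, 11.8], [8.9, -1.1], [1.4, -9.9], [-8.5, -1.4]]
t 3.6 pos [ 0.502  -0.2617  0.2003] yawy 113.55 q [-34.   21.1  -0.7  68.2  -0.  -57.5] F [-0.1 -0.3  0.7] open 0.0855
shift [0.0039 0.0036 0.1003] rot [-0.0001 -0.     -0.0079]
```

```bash
python3 plan.py .498 -.2585 .010 112.7
```

```text
t 3.6 pos [ 0.502  -0.2617  0.2003] yawy 113.55 q [-34.   21.1  -0.7  68.2  -0.  -57.5] F [-0.1 -0.3  0.7] open 0.0855
shift [0.0023 0.0046 0.1903] rot [-0.0001 -0.      0.0148]
```

>>> send_rows:
  rows:
    - [[0.0023,0.0046,0.03,0,0,0.015,1],[0.0023,0.0046,0.065,0,0,0.015,1],[0.0023,0.0046,0.1,0,0,0.015,1],[0.0023,0.0046,0.13,0,0,0.015,1],[0.0023,0.0046,0.145,0,0,0.015,1],[0.0023,0.0046,0.16,0,0,0.015,1],[0.0023,0.0046,0.172,0,0,0.015,1],[0.0023,0.0046,0.182,0,0,0.015,1],[0.0023,0.0046,0.19,0,0,0.015,1],[0.0023,0.0046,0.19,0,0,0.015,1]]

```text
time: 4.6
position: [0.4974, -0.2581, 0.0094]
tool_rot: [[-0.922, -0.387, -0.001], [-0.387, 0.922, 0.001], [0.001, 0.001, -1.0]]
wrist_force: [-0.2, -0.5, 0.8]
opening: 0.0852
```

```bash
python3 - <<'E'
from station import viewer
from h import *
d=viewer.read_camera("wrist");cv2.imwrite("pics/w2.png",d["color"][:,:,::-1])
E
```

```text
(no output)
```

View pics/w2.png

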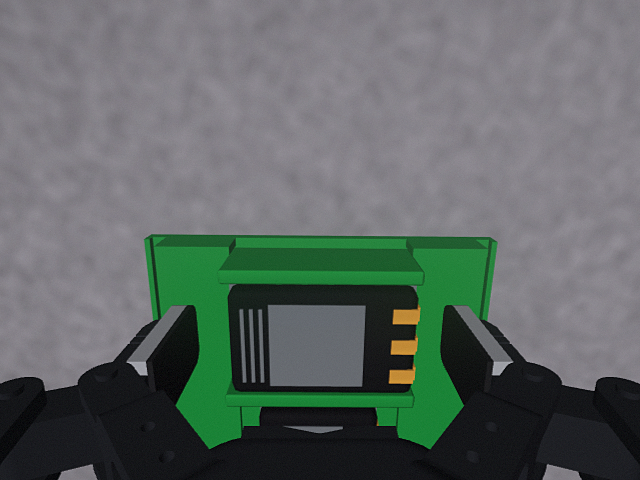

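The pack lies centred between the open fingers: its ends are at columns 229 and 418, and the pads are at 198 and 441. Closing now.

>>> send_rows:
  rows:
    - [[0,0,0,0,0,0,0],[0,0,0,0,0,0,0],[0,0,0,0,0,0,0],[0,0,0,0,0,0,0],[0,0,0,0,0,0,0],[0,0,0,0,0,0,0]]
  newtons: 40

```text
time: 5.25
position: [0.4987, -0.2589, 0.0112]
tool_rot: [[-0.922, -0.388, 0.001], [-0.388, 0.922, -0.001], [-0.001, -0.001, -1.0]]
wrist_force: [-1.1, 0.4, 5.9]
opening: 0.0612
```

>>> send_rows:
  rows:
    - [[0,0,-0.004,0,0,0,0],[0,0,-0.01,0,0,0,0],[0,0,-0.02,0,0,0,0],[0,0,-0.035,0,0,0,0],[0,0,-0.055,0,0,0,0],[0,0,-0.08,0,0,0,0],[0,0,-0.1,0,0,0,0],[0,0,-0.1,0,0,0,0]]

```text
time: 6.05
position: [0.5002, -0.2599, 0.1139]
tool_rot: [[-0.922, -0.388, 0.005], [-0.388, 0.922, -0.004], [-0.004, -0.006, -1.0]]
wrist_force: [0.7, -0.1, -1.8]
opening: 0.061
```

```bash
python3 plan.py .533 -.035 .11 -9; python3 - <<'E'
from station import viewer
from h import *
d=viewer.read_camera("wrist");cv2.imwrite("pics/w3.png",d["color"][:,:,::-1])
E
```

```text
t 6.05 pos [ 0.5002 -0.2599  0.1139] yawy 112.82 q [-33.9  23.5 -10.5  55.7  -0.  -56.7] F [ 0.7 -0.1 -1.8] open 0.061
shift [-0.1174  0.1946  0.0032] rot [5.0000e-04 8.0000e-03 2.1261e+00]
```

View pics/w3.png

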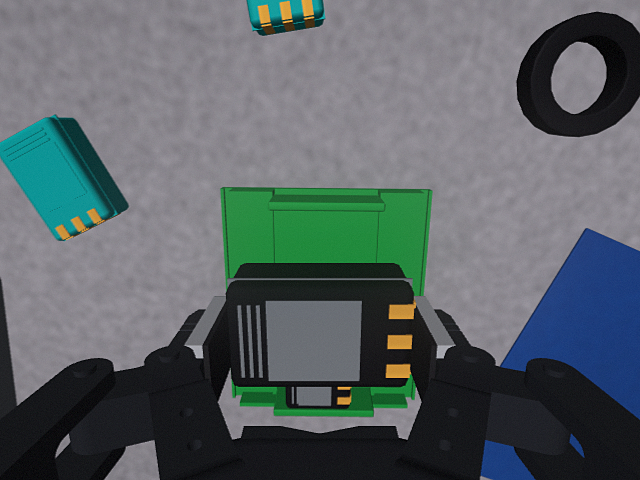

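>>> send_rows:
  rows:
    - [[-0.012,0.02,0,0,0,0.1,0],[-0.024,0.04,0,0,0,0.22,0],[-0.036,0.06,0,0,0,0.36,0],[-0.048,0.08,0,0,0,0.5,0],[-0.06,0.1,0,0,0,0.64,0],[-0.072,0.12,0,0,0,0.78,0],[-0.084,0.14,0,0,0,0.92,0],[-0.096,0.16,0,0,0,1.06,0],[-0.108,0.18,0,0,0,1.2,0],[-0.117,0.195,0,0,0,1.34,0]]

```text
time: 7.1
position: [0.529, -0.0317, 0.1086]
tool_rot: [[-0.584, 0.811, -0.003], [0.811, 0.584, 0.001], [0.002, -0.002, -1.0]]
wrist_force: [-0.9, -0.1, -1.7]
opening: 0.0607
```

>>> send_rows:
  rows:
    - [[0,0,0.01,0,0,0.14,0],[0,0,0.02,0,0,0.28,0],[0,0,0.03,0,0,0.42,0],[0,0,0.04,0,0,0.55,0],[0,0,0.05,0,0,0.68,0],[0,0,0.055,0,0,0.76,0],[0,0,0.06,0,0,0.786,0],[0,0,0.06,0,0,0.786,0]]

```text
time: 7.9
position: [0.5288, -0.0331, 0.0486]
tool_rot: [[0.156, 0.988, -0.003], [0.988, -0.156, 0.0], [-0.0, -0.003, -1.0]]
wrist_force: [-0.2, 0.2, -2.5]
opening: 0.0608
```

```bash
python3 plan.py .533 -.035 .012 -9
```

```text
t 7.9 pos [ 0.5288 -0.0331  0.0486] yawy -8.95 q [-10.4  24.  -20.5  45.7  -0.   88.5] F [-0.2  0.2 -2.5] open 0.0608
shift [-0.0012  0.0046  0.0366] rot [-0.0031  0.0001  0.0009]
```

>>> send_rows:
  rows:
    - [[0,0,0.01,-0.003,0,0,0],[0,0,0.02,-0.003,0,0,0],[0,0,0.028,-0.003,0,0,0],[0,0,0.033,-0.003,0,0,0],[0,0,0.035,-0.003,0,0,0],[0,0,0.036,-0.003,0,0,0],[0,0,0.037,-0.003,0,0,0]]

```text
time: 8.6
position: [0.5306, -0.0334, 0.0134]
tool_rot: [[0.156, 0.988, 0.004], [0.988, -0.156, -0.001], [-0.0, 0.004, -1.0]]
wrist_force: [-0.3, -0.2, -2.5]
opening: 0.0609
```

>>> send_rows:
  rows:
    - [[0,0,0.001,0,0,0,0],[0,0,0.002,0,0,0,0],[0,0,0.002,0,0,0,0]]

```text
time: 8.9
position: [0.5303, -0.0334, 0.0113]
tool_rot: [[0.156, 0.988, 0.003], [0.988, -0.156, -0.001], [-0.0, 0.003, -1.0]]
wrist_force: [-0.6, -0.5, -1.0]
opening: 0.0615
```

>>> send_rows:
  rows:
    - [[0,0,0.001,0,0,0,0],[0,0,0.002,0,0,0,0],[0,0,0.002,0,0,0,0]]

```text
time: 9.2
position: [0.5305, -0.0334, 0.0103]
tool_rot: [[0.156, 0.988, 0.004], [0.988, -0.156, -0.001], [-0.0, 0.004, -1.0]]
wrist_force: [-2.3, 0.3, 6.7]
opening: 0.0614
```

>>> send_rows:
  rows:
    - [[0,0,-0.0015,0,0,0,1],[0,0,-0.0015,0,0,0,1],[0,0,-0.0015,0,0,0,1],[0,0,-0.0015,0,0,0,1],[0,0,-0.015,0,0,0,1],[0,0,-0.04,0,0,0,1],[0,0,-0.08,0,0,0,1],[0,0,-0.12,0,0,0,1],[0,0,-0.12,0,0,0,1]]

```text
time: 10.1
position: [0.5341, -0.0341, 0.135]
tool_rot: [[0.156, 0.988, 0.013], [0.988, -0.156, -0.002], [-0.0, 0.014, -1.0]]
wrist_force: [-0.1, -0.9, 0.5]
opening: 0.0855
```

```bash
python3 - <<'E'
from station import viewer
from h import *
d=viewer.read_camera("wrist");np.savez("w4.npz",**d);cv2.imwrite("pics/w4.png",d["color"][:,:,::-1])
E
```

```text
(no output)
```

View pics/w4.png

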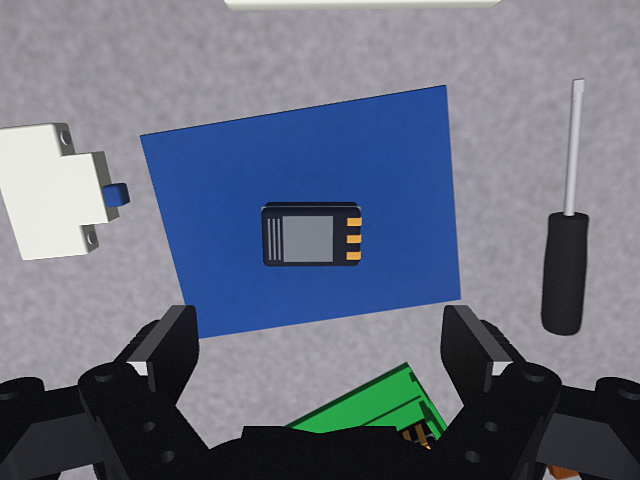

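The pack lies flat and free on the mat, centred at about (312,235). Next I'll look at the dock from above with the same camera.

>>> send_rows:
  rows:
    - [[0.02,0.005,-0.015,0,0,0,1],[0.06,0.012,-0.015,0,0,0,1],[0.1,0.018,-0.015,0,0,0,1],[0.14,0.025,-0.015,0,0,0,1],[0.16,0.03,-0.015,0,0,0,1],[0.16,0.03,-0.015,0,0,0,1],[0.16,0.03,-0.015,0,0,0,1]]

```text
time: 10.85
position: [0.5835, 0.12, 0.1428]
tool_rot: [[0.156, 0.988, 0.0], [0.988, -0.156, -0.001], [-0.001, 0.001, -1.0]]
wrist_force: [-1.2, -0.9, 0.2]
opening: 0.0858
```

```bash
python3 - <<'E'
from station import viewer,monitor
from h import *
print(monitor.get_state()["position"])
d=viewer.read_camera("wrist");np.savez("w5.npz",**d);cv2.imwrite("pics/w5.png",d["color"][:,:,::-1])
def crop(src,n,x0,y0,w,h,k):
    im=np.load(src)["color"][:,:,::-1][y0:y0+h,x0:x0+w]
    im=cv2.resize(im,None,fx=k,fy=k,interpolation=cv2.INTER_CUBIC)
    for i in range(0,w,20): cv2.line(im,(i*k,0),(i*k,6),(0,0,255),1);cv2.putText(im,str(x0+i),(i*k,18),0,.4,(0,0,255),1)
    for i in range(0,h,10): cv2.putText(im,str(y0+i)+"-",(0,i*k+4),0,.4,(0,0,255),1)
    cv2.imwrite(n,im)
crop("w4.npz","pics/w4z.png",250,190,125,90,6)
E
```

```text
[0.5835155  0.11998252 0.14283711]
```

View pics/w5.png

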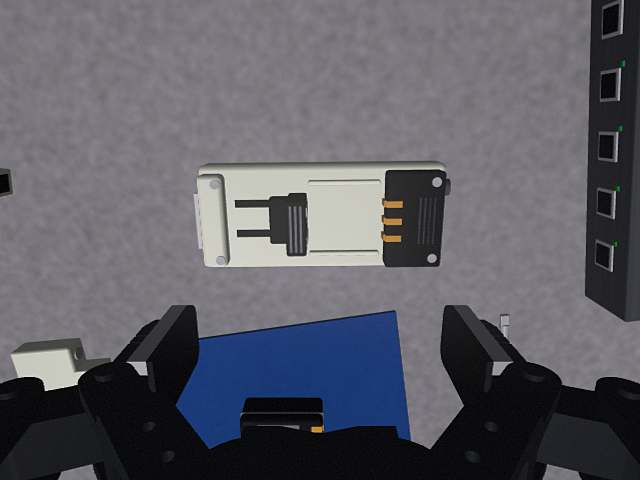

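View pics/w4z.png

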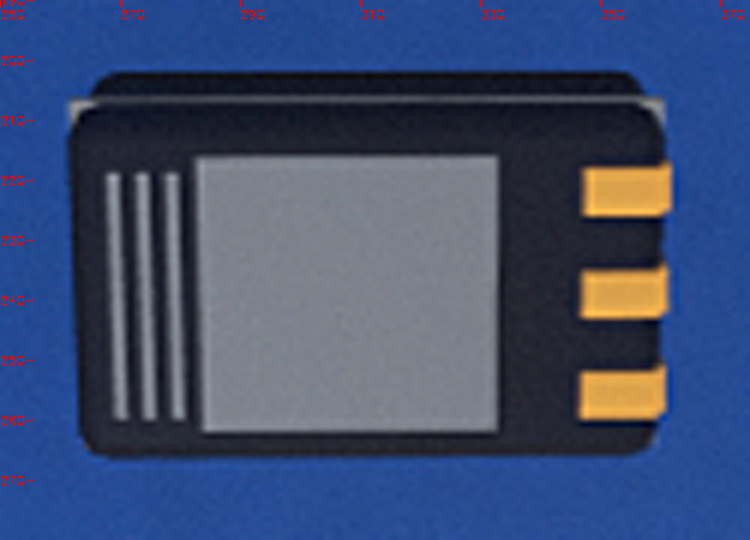

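The wrist picture shows the dock from (197,165) to (446,267), the slide face at column 307, the contact face at column 385 and the ribs at rows 181 and 251. Zooming in on the dock.

```bash
python3 - <<'E'
from h import *
src="w5.npz";x0,y0,w,h,k=190,155,264,120,3
im=np.load(src)["color"][:,:,::-1][y0:y0+h,x0:x0+w]
im=cv2.resize(im,None,fx=k,fy=k,interpolation=cv2.INTER_CUBIC)
for i in range(0,w,10): cv2.line(im,(i*k,0),(i*k,6),(0,0,255),1); i%20==0 and cv2.putText(im,str(x0+i),(i*k,18),0,.4,(0,0,255),1)
for i in range(0,h,10): cv2.putText(im,str(y0+i)+"-",(0,i*k+4),0,.4,(0,0,255),1)
cv2.imwrite("pics/w5z.png",im)
W=np.load("w4.npz")
l=[[-.031,.019,.031],[.031,.019,.031],[.031,-.019,.031],[-.031,-.019,.031]]
p,r=fit([(W,l,[(261.8,207),(360.7,207),(360,265.8),(263.5,266)])],[.53,-.03,-.15]);print(p.round(4),np.degrees(p[2]),r.tolist())
E
```

```text
[ 0.5313 -0.0333 -0.1571] -9.002650820905558 [[-1.4, 0.1], [1.6, -0.1], [0.6, 0.0], [-0.8, 0.2]]
```

View pics/w5z.png

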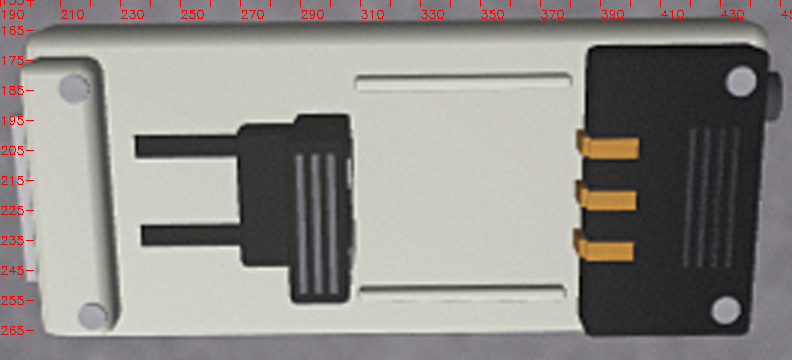

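```bash
python3 - <<'E'
from h import *
W=np.load("w5.npz")
print("C",(-W["R"].T@W["t"]).round(3))
P=lambda x,y:(190+x/3,155+y/3)
def show(n,pts,z):
    q=[ray(W,*P(*p),z) for p in pts]; print(n,[a[:2].round(4).tolist() for a in q]); return q
b=show("block",[(588,46),(584,334),(768,52),(750,334)],.035)
s=show("slide",[(350,115),(349,301),(297,115),(290,301)],.052)
r=show("ribs top",[(355,77),(572,77),(358,288),(566,291)],.026)
r=show("rib bottoms outer",[(355,77),(572,77),(358,300),(566,300)],.026)
ho=show("spring housing top",[(22,60),(95,60),(45,332),(118,328)],.034)
# deck outline bottom near edge
dk=show("deck",[(45,333),(585,333)],.022)
for a in (-9,-8.5,-8):
    c,sn=np.cos(np.radians(a)),np.sin(np.radians(a))
    f=lambda q:(round((c*q[0]+sn*q[1])*1e3,1),round((-sn*q[0]+c*q[1])*1e3,1))
    print(a,"b",[f(q) for q in b],"s",[f(q) for q in s],"ribs",[f(q) for q in r],"h",[f(q) for q in ho],"d",[f(q) for q in dk])
E
```

```text
C [0.594 0.188 0.284]
block [[0.6301, 0.1541], [0.6225, 0.0932], [0.6658, 0.1473], [0.6577, 0.0876]]
slide [[0.5815, 0.1504], [0.5753, 0.1137], [0.5716, 0.152], [0.5637, 0.1155]]
ribs top [[0.5824, 0.154], [0.6274, 0.147], [0.5756, 0.1081], [0.6207, 0.1003]]
rib bottoms outer [[0.5824, 0.154], [0.6274, 0.147], [0.5751, 0.1054], [0.6205, 0.0983]]
spring housing top [[0.5168, 0.1689], [0.5314, 0.1666], [0.508, 0.1112], [0.5237, 0.1097]]
deck [[0.5038, 0.1073], [0.6242, 0.0884]]
-9 b [(np.float64(598.3), np.float64(250.7)), (np.float64(600.3), np.float64(189.4)), (np.float64(634.6), np.float64(249.6)), (np.float64(635.9), np.float64(189.4))] s [(np.float64(550.8), np.float64(239.5)), (np.float64(550.4), np.float64(202.3)), (np.float64(540.8), np.float64(239.5)), (np.float64(538.7), np.float64(202.3))] ribs [(np.float64(551.2), np.float64(243.2)), (np.float64(596.7), np.float64(243.3)), (np.float64(551.6), np.float64(194.1)), (np.float64(597.5), np.float64(194.1))] h [(np.float64(484.0), np.float64(247.6)), (np.float64(498.8), np.float64(247.6)), (np.float64(484.3), np.float64(189.3)), (
[... 905 characters left out ...]
.3)), (np.float64(603.5), np.float64(178.9)), (np.float64(638.9), np.float64(238.5)), (np.float64(639.1), np.float64(178.3))] s [(np.float64(554.9), np.float64(229.9)), (np.float64(553.8), np.float64(192.7)), (np.float64(544.9), np.float64(230.0)), (np.float64(542.1), np.float64(192.9))] ribs [(np.float64(555.3), np.float64(233.6)), (np.float64(600.8), np.float64(232.8)), (np.float64(554.9), np.float64(184.4)), (np.float64(600.8), np.float64(183.7))] h [(np.float64(488.2), np.float64(239.1)), (np.float64(503.0), np.float64(238.9)), (np.float64(487.5), np.float64(180.8)), (np.float64(503.3), np.float64(181.5))] d [(np.float64(483.9), np.float64(176.4)), (np.float64(605.8), np.float64(174.4))]
```

```bash
python3 plan.py .531 -.0333 .07 81
```

```text
t 10.9 pos [0.5835 0.1194 0.1432] yawy -9.01 q [ 5.500e+00  2.610e+01 -1.800e+00  6.210e+01 -1.000e-01  1.045e+02] F [-0.8 -0.5  0.2] open 0.0851
shift [-0.159  -0.028   0.0733] rot [-2.000e-04  1.600e-03 -1.571e+00]
```

>>> send_rows:
  rows:
    - [[-0.02,-0.004,0,0,0,-0.14,1],[-0.045,-0.008,0,0,0,-0.28,1],[-0.07,-0.012,0,0,0,-0.42,1],[-0.095,-0.017,0,0,0,-0.56,1],[-0.12,-0.021,0.01,0,0,-0.7,1],[-0.14,-0.025,0.02,0,0,-0.84,1],[-0.155,-0.027,0.03,0,0,-0.98,1],[-0.159,-0.028,0.04,0,0,-1.12,1],[-0.159,-0.028,0.055,0,0,-1.26,1],[-0.159,-0.028,0.073,0,0,-1.4,1]]

```text
time: 11.9
position: [0.5316, -0.0343, 0.0711]
tool_rot: [[-0.948, 0.319, 0.004], [0.319, 0.948, -0.001], [-0.004, 0.0, -1.0]]
wrist_force: [0.9, -0.7, -1.9]
opening: 0.0855
```

>>> send_rows:
  rows:
    - [[0,0,0,0,0,-0.14,1],[0,0,0,0,0,-0.171,1],[0,0,0,0,0,-0.171,1]]

```text
time: 12.2
position: [0.5311, -0.0338, 0.0709]
tool_rot: [[-0.987, 0.158, 0.002], [0.158, 0.987, -0.001], [-0.002, -0.0, -1.0]]
wrist_force: [-0.1, -0.2, 0.4]
opening: 0.0854
```

```bash
python3 plan.py .531 -.0333 .010 81;python3 - <<'E'
from station import viewer
from h import *
d=viewer.read_camera("wrist");cv2.imwrite("pics/w6.png",d["color"][:,:,::-1])
E
```

```text
t 12.2 pos [ 0.5311 -0.0338  0.0709] yawy 80.89 q [-10.5  22.7 -18.8  48.4  -0.   -1.3] F [-0.1 -0.2  0.4] open 0.0854
shift [0.0002 0.0005 0.0609] rot [-0.0004  0.0018 -0.002 ]
```

View pics/w6.png

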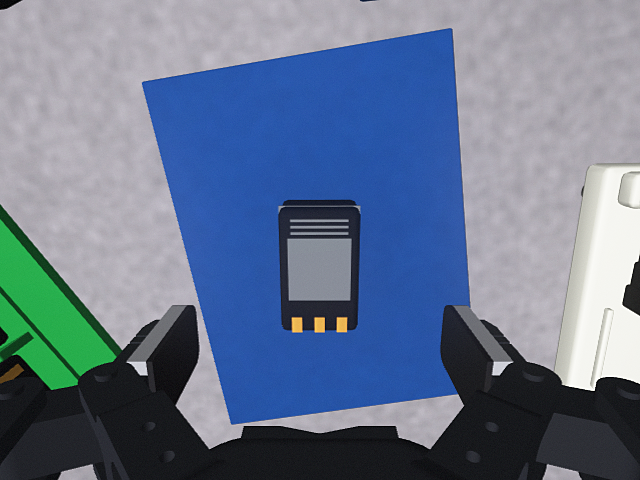

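The pack is centred between the fingers, at columns 279 to 360. I'll descend and grip its sides.

>>> send_rows:
  rows:
    - [[0,0.0005,0.02,0,0.001,-0.002,1],[0,0.0005,0.038,0,0.001,-0.002,1],[0,0.0005,0.05,0,0.001,-0.002,1],[0,0.0005,0.058,0,0.001,-0.002,1],[0,0.0005,0.061,0,0.001,-0.002,1],[0,0.0005,0.061,0,0.001,-0.002,1]]

```text
time: 12.85
position: [0.5324, -0.0323, 0.0102]
tool_rot: [[-0.988, 0.154, 0.002], [0.154, 0.988, -0.0], [-0.002, -0.0, -1.0]]
wrist_force: [-0.3, 0.2, 0.5]
opening: 0.0856
```

>>> send_rows:
  rows:
    - [[0,0,0,0,0,0,0],[0,0,0,0,0,0,0],[0,0,0,0,0,0,0],[0,0,0,0,0,0,0],[0,0,0,0,0,0,0],[0,0,0,0,0,0,0],[0,0,0,0,0,0,0]]
  newtons: 40

```text
time: 13.55
position: [0.5331, -0.0324, 0.011]
tool_rot: [[-0.988, 0.154, 0.003], [0.154, 0.988, -0.001], [-0.003, -0.0, -1.0]]
wrist_force: [-0.7, -0.5, 6.3]
opening: 0.0372
```

```bash
python3 plan.py .531 -.0333 .010 81
```

```text
t 13.55 pos [ 0.5331 -0.0324  0.011 ] yawy 81.13 q [-10.3  26.8 -22.7  40.3  -0.   -1.4] F [-0.7 -0.5  6.3] open 0.0372
shift [ 0.002  -0.0012  0.001 ] rot [-0.0004  0.0035  0.0023]
```

>>> send_rows:
  rows:
    - [[0,0,-0.004,0,0,0,0],[0,0,-0.012,0,0,0,0],[0,0,-0.025,0,0,0,0],[0,0,-0.045,0,0,0,0],[0,0,-0.065,0,0,0,0],[0,0,-0.08,0,0,0,0],[0,0,-0.08,0,0,0,0]]

```text
time: 14.25
position: [0.5339, -0.0324, 0.0926]
tool_rot: [[-0.988, 0.154, 0.006], [0.154, 0.988, -0.001], [-0.006, -0.0, -1.0]]
wrist_force: [-0.3, -0.8, -1.4]
opening: 0.0371
```

```bash
python3 plan.py .6151 .1248 .085 81
```

```text
t 14.25 pos [ 0.5339 -0.0324  0.0926] yawy 81.13 q [-10.3  21.5 -16.9  51.2   0.   -1.4] F [-0.3 -0.8 -1.4] open 0.0371
shift [-0.0559  0.1678  0.0079] rot [-0.0001  0.006   0.0023]
```

>>> send_rows:
  rows:
    - [[-0.004,0.012,0,0,0.001,0.002,0],[-0.012,0.036,0,0,0.001,0.002,0],[-0.022,0.066,0,0,0.002,0.002,0],[-0.032,0.096,0,0,0.003,0.002,0],[-0.042,0.126,0.002,0,0.003,0.002,0],[-0.05,0.15,0.005,0,0.003,0.002,0],[-0.055,0.163,0.008,0,0.003,0.002,0],[-0.056,0.168,0.008,0,0.003,0.002,0],[-0.056,0.168,0.008,0,0.003,0.002,0]]

```text
time: 15.15
position: [0.6129, 0.1254, 0.0814]
tool_rot: [[-0.988, 0.156, -0.003], [0.156, 0.988, -0.0], [0.003, -0.001, -1.0]]
wrist_force: [0.5, -0.6, -2.3]
opening: 0.0371
```

```bash
python3 plan.py .6151 .1248 .050 81;python3 - <<'E'
from station import viewer
from h import *
for c in("wrist","scene","side"):
    d=viewer.read_camera(c);np.savez(c+"7.npz",**d);im=d["color"][:,:,::-1]
    if c=="scene": im=cv2.resize(im[150:270,330:490],None,fx=5,fy=5,interpolation=cv2.INTER_CUBIC)
    if c=="side": im=cv2.resize(im[120:240,270:430],None,fx=5,fy=5,interpolation=cv2.INTER_CUBIC)
    cv2.imwrite(f"pics/{c}7.png",im)
E
```

```text
t 15.15 pos [0.6129 0.1254 0.0814] yawy 81.05 q [ 5.8 32.  -1.6 56.6 -0.  14.7] F [ 0.5 -0.6 -2.3] open 0.0371
shift [-0.0024 -0.0003  0.0314] rot [-0.0009 -0.0028  0.0009]
```

View pics/wrist7.png

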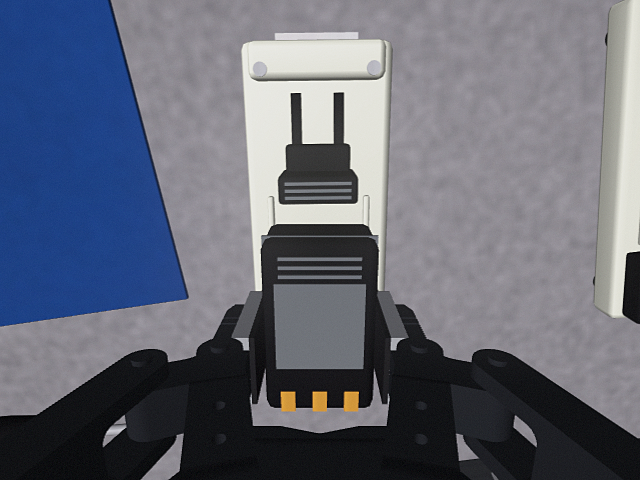

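View pics/scene7.png

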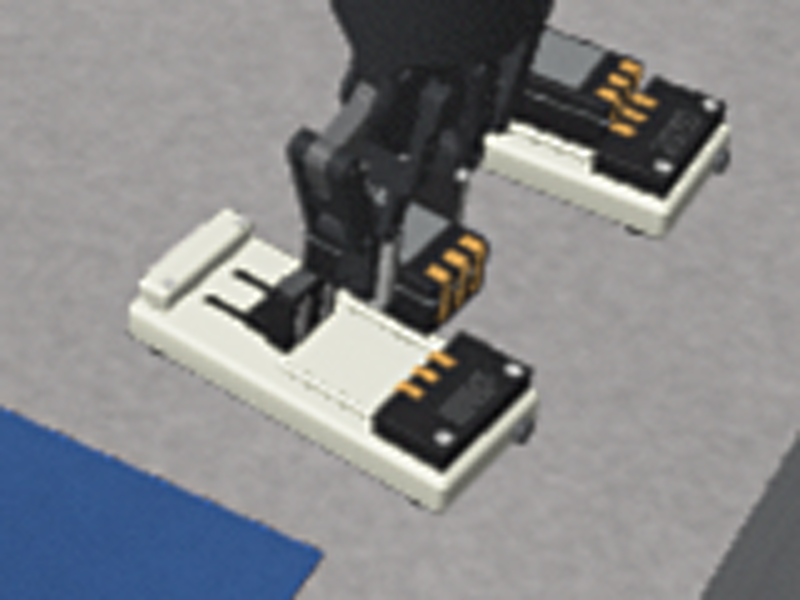

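View pics/side7.png

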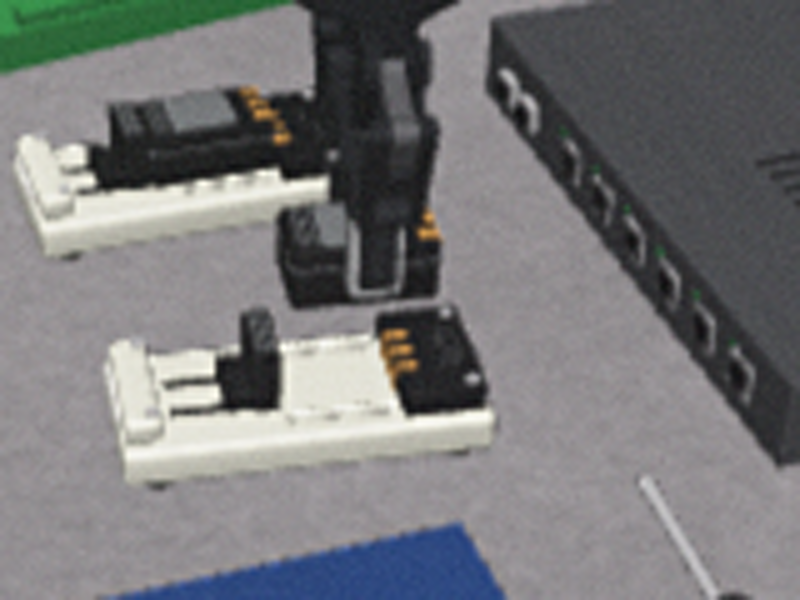

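Pack, slide and housing are all centred on columns 318 to 320, so the lateral alignment is good. Lowering to pressing height.

>>> send_rows:
  rows:
    - [[-0.0025,0,0.004,0,-0.003,0.001,0],[-0.0025,0,0.012,0,-0.003,0.001,0],[-0.0025,0,0.022,0,-0.003,0.001,0],[-0.0025,0,0.029,0,-0.003,0.001,0],[-0.0025,0,0.033,0,-0.003,0.001,0],[-0.0025,0,0.034,0,-0.003,0.001,0],[-0.0025,0,0.034,0,-0.003,0.001,0]]

```text
time: 16.0
position: [0.6159, 0.1248, 0.0482]
tool_rot: [[-0.988, 0.157, 0.002], [0.157, 0.988, -0.0], [-0.002, -0.0, -1.0]]
wrist_force: [-0.8, -0.1, -1.6]
opening: 0.0372
```

```bash
python3 plan.py .6151 .1248 .047 81;python3 - <<'E'
from station import viewer
from h import *
for c in("wrist","side"):
    d=viewer.read_camera(c);im=d["color"][:,:,::-1]
    if c=="side": im=cv2.resize(im[120:240,270:430],None,fx=5,fy=5,interpolation=cv2.INTER_CUBIC)
    cv2.imwrite(f"pics/{c}8.png",im)
E
```

```text
t 16.0 pos [0.6159 0.1248 0.0482] yawy 80.96 q [ 5.7 33.7 -4.  52.2 -0.  14.7] F [-0.8 -0.1 -1.6] open 0.0372
shift [ 0.0007 -0.0002  0.0012] rot [-0.0002  0.0017 -0.0007]
```

View pics/wrist8.png

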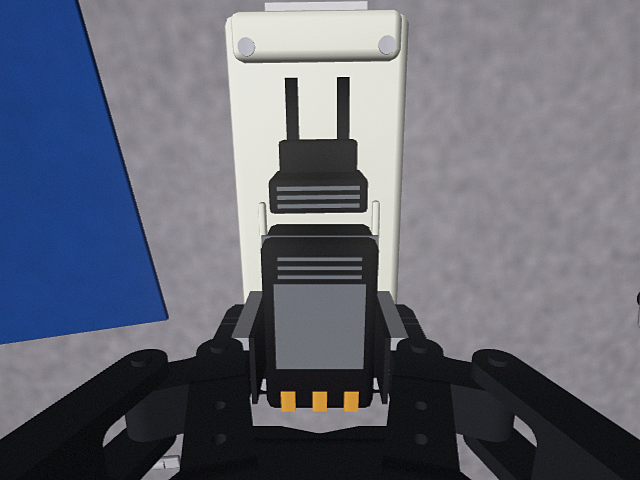

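View pics/side8.png

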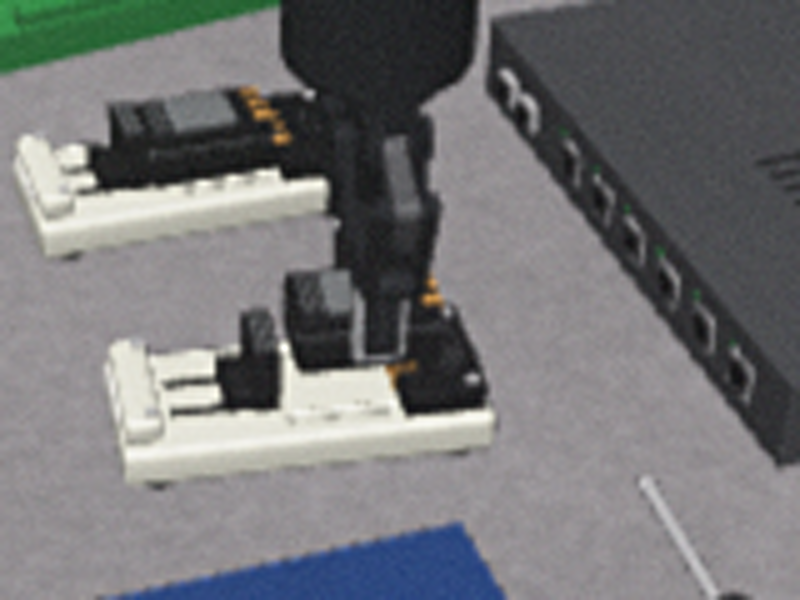

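>>> send_rows:
  rows:
    - [[0.002,0,0.001,0,0,0,0],[0.004,0,0.001,0,0,0,0],[0.006,0,0.001,0,0,0,0],[0.008,0,0.001,0,0,0,0],[0.01,0,0.001,0,0,0,0],[0.01,0,0.001,0,0,0,0]]

```text
time: 16.7
position: [0.6068, 0.1263, 0.0478]
tool_rot: [[-0.988, 0.157, 0.004], [0.157, 0.988, -0.001], [-0.004, -0.0, -1.0]]
wrist_force: [2.9, -0.9, -2.8]
opening: 0.0368
```

>>> send_rows:
  rows:
    - [[0.002,0,0,0,0,0,0],[0.004,0,0,0,0,0,0],[0.006,0,0,0,0,0,0],[0.008,0,0,0,0,0,0],[0.01,0,0,0,0,0,0],[0.011,0,0,0,0,0,0],[0.011,0,0,0,0,0,0]]

```text
time: 17.4
position: [0.5957, 0.128, 0.0477]
tool_rot: [[-0.988, 0.157, 0.003], [0.157, 0.988, -0.001], [-0.003, -0.0, -1.0]]
wrist_force: [4.9, -1.2, -0.4]
opening: 0.0373
```

```bash
python3 plan.py .6151 .1248 .047 81;python3 - <<'E'
from station import viewer
from h import *
for c in("wrist","side"):
    d=viewer.read_camera(c);np.savez(c+"9.npz",**d);im=d["color"][:,:,::-1]
    if c=="side": im=cv2.resize(im[120:240,270:430],None,fx=5,fy=5,interpolation=cv2.INTER_CUBIC)
    cv2.imwrite(f"pics/{c}9.png",im)
E
```

```text
t 17.4 pos [0.5957 0.128  0.0477] yawy 80.96 q [ 6.2 31.7 -7.6 50.5 -0.1 15.2] F [ 4.9 -1.2 -0.4] open 0.0373
shift [-0.0197 -0.0001  0.0008] rot [-0.0003  0.0033 -0.0007]
```

View pics/wrist9.png

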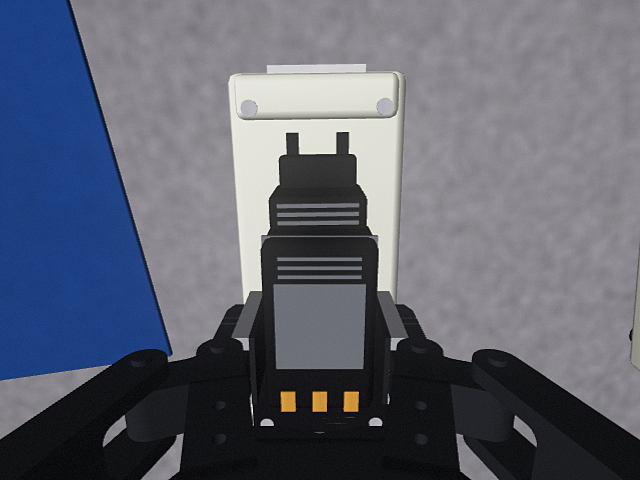

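View pics/side9.png

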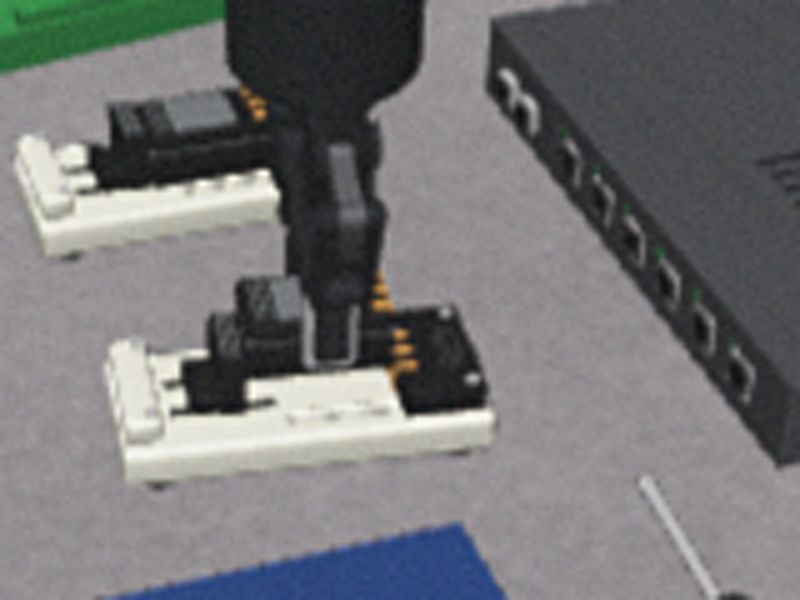

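>>> send_rows:
  rows:
    - [[0.0015,0,0,0,0,0,0],[0.0025,0,0,0,0,0,0],[0.003,0,0,0,0,0,0],[0.003,0,0,0,0,0,0]]

```text
time: 17.9
position: [0.593, 0.1284, 0.0477]
tool_rot: [[-0.988, 0.157, 0.004], [0.157, 0.988, -0.001], [-0.004, -0.0, -1.0]]
wrist_force: [4.7, -1.6, -0.3]
opening: 0.0371
```

```bash
python3 plan.py .5920 .1285 .032 81
```

```text
t 17.9 pos [0.593  0.1284 0.0477] yawy 80.95 q [ 6.3 31.4 -8.1 50.3 -0.1 15.3] F [ 4.7 -1.6 -0.3] open 0.0371
shift [ 0.0011 -0.      0.0157] rot [-0.0003  0.0037 -0.0008]
```

>>> send_rows:
  rows:
    - [[0,0,0.002,0,0,0,0],[0,0,0.004,0,0,0,0],[0,0,0.006,0,0,0,0],[0,0,0.007,0,0,0,0],[0,0,0.007,0,0,0,0]]

```text
time: 18.4
position: [0.5934, 0.1287, 0.0409]
tool_rot: [[-0.988, 0.157, 0.004], [0.157, 0.988, -0.0], [-0.004, 0.001, -1.0]]
wrist_force: [5.4, -1.4, -1.1]
opening: 0.0371
```

>>> send_rows:
  rows:
    - [[0,0,0.002,0,0,0,0],[0,0,0.004,0,0,0,0],[0,0,0.006,0,0,0,0],[0,0,0.007,0,0,0,0],[0,0,0.007,0,0,0,0]]

```text
time: 18.9
position: [0.5935, 0.1288, 0.034]
tool_rot: [[-0.988, 0.157, 0.004], [0.157, 0.988, 0.0], [-0.004, 0.001, -1.0]]
wrist_force: [6.1, -1.6, -1.3]
opening: 0.0371
```

>>> send_rows:
  rows:
    - [[0,0,0.001,0,0,0,0],[0,0,0.002,0,0,0,0],[0,0,0.003,0,0,0,0],[0,0,0.004,0,0,0,0],[0,0,0.004,0,0,0,0]]

```text
time: 19.4
position: [0.5936, 0.1288, 0.0301]
tool_rot: [[-0.988, 0.157, 0.004], [0.157, 0.988, 0.0], [-0.004, 0.001, -1.0]]
wrist_force: [5.7, -0.4, 0.4]
opening: 0.0369
```

```bash
python3 plan.py .5920 .1285 .030 81;python3 - <<'E'
from station import viewer
from h import *
for c in("scene","side"):
    d=viewer.read_camera(c);im=d["color"][:,:,::-1]
    im=im[150:270,330:490] if c=="scene" else im[120:240,270:430]
    cv2.imwrite(f"pics/{c}10.png",cv2.resize(im,None,fx=5,fy=5,interpolation=cv2.INTER_CUBIC))
E
```

```text
t 19.4 pos [0.5936 0.1288 0.0301] yawy 80.96 q [ 6.3 32.5 -9.2 48.  -0.  15.3] F [ 5.7 -0.4  0.4] open 0.0369
shift [ 0.0015 -0.0006  0.0001] rot [ 0.0008  0.0044 -0.0007]
```

View pics/side10.png

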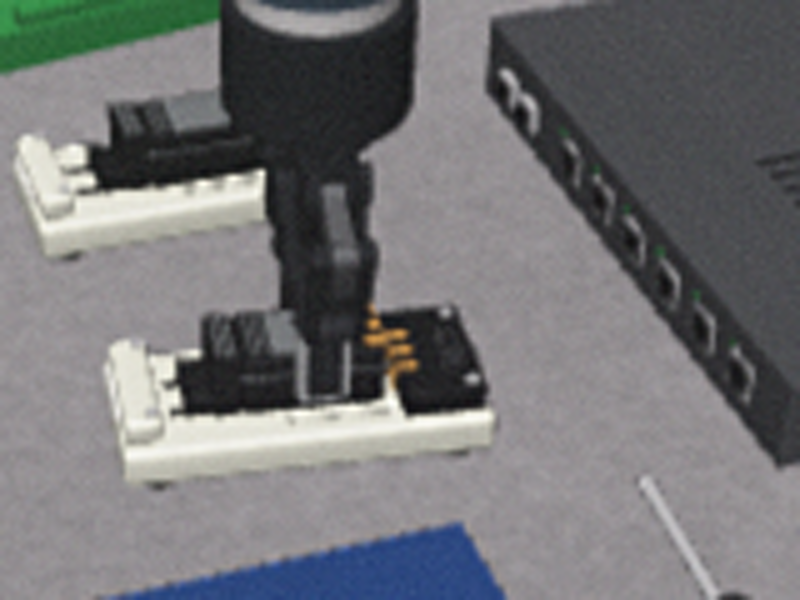

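View pics/scene10.png

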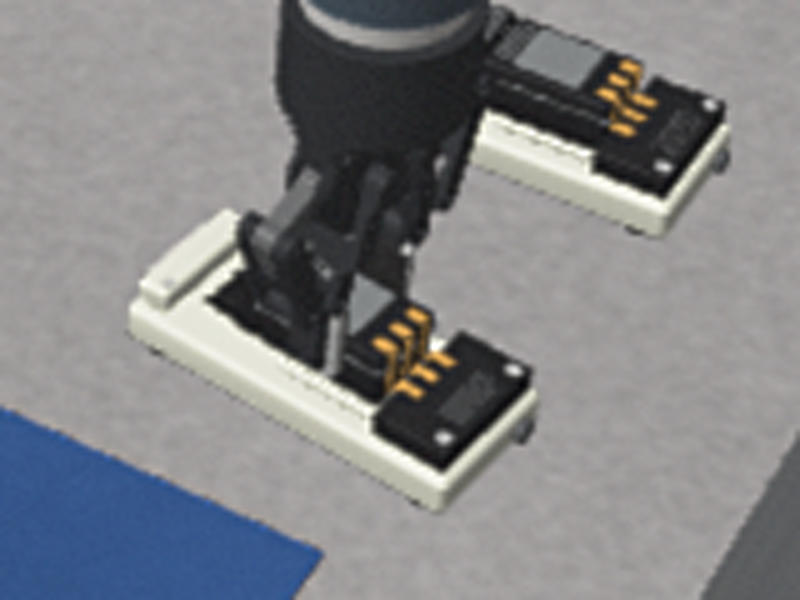

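The pack is in the bay and touching the deck. Next I'll slide it toward the contacts.

>>> send_rows:
  rows:
    - [[0,0,0.001,0,0,0,0],[-0.001,0,0.001,0,0,0,0],[-0.002,0,0.001,0,0,0,0],[-0.003,0,0.001,0,0,0,0],[-0.003,0,0.001,0,0,0,0]]

```text
time: 20.0
position: [0.5956, 0.1285, 0.03]
tool_rot: [[-0.988, 0.157, 0.003], [0.157, 0.988, 0.0], [-0.003, 0.001, -1.0]]
wrist_force: [0.9, -0.1, 7.3]
opening: 0.0371
```

>>> send_rows:
  rows:
    - [[-0.001,0,0,0,0,0,0],[-0.002,0,0,0,0,0,0],[-0.002,0,0,0,0,0,0]]

```text
time: 20.3
position: [0.5973, 0.1282, 0.03]
tool_rot: [[-0.988, 0.157, 0.003], [0.157, 0.988, 0.0], [-0.003, 0.001, -1.0]]
wrist_force: [0.7, -0.1, 7.7]
opening: 0.0372
```

>>> send_rows:
  rows:
    - [[-0.0005,0,-0.0005,0,0,0,0],[-0.001,0,-0.0005,0,0,0,0],[-0.0015,0,-0.0005,0,0,0,0],[-0.0015,0,-0.0005,0,0,0,0]]

```text
time: 20.7
position: [0.5981, 0.1282, 0.03]
tool_rot: [[-0.988, 0.157, 0.001], [0.157, 0.988, 0.001], [-0.001, 0.001, -1.0]]
wrist_force: [-1.2, 0.3, 8.5]
opening: 0.0376
```

>>> send_rows:
  rows:
    - [[-0.001,0,0,0,0,0,0],[-0.002,0,0,0,0,0,0],[-0.002,0,0,0,0,0,0]]

```text
time: 21.0
position: [0.5981, 0.1281, 0.03]
tool_rot: [[-0.988, 0.156, -0.002], [0.156, 0.988, 0.001], [0.002, 0.001, -1.0]]
wrist_force: [-6.1, 0.8, 14.5]
opening: 0.0375
```

Firm against the contacts. Releasing and retreating.

>>> send_rows:
  rows:
    - [[0.001,0,-0.0005,0,0,0,0],[0.001,0,-0.001,0,0,0,1],[0.001,0,-0.001,0,0,0,1],[0.001,0,-0.001,0,0,0,1],[0.001,0,-0.001,0,0,0,1],[0.001,0,-0.01,0,0,0,1],[0.001,0,-0.03,0,0,0,1],[0.001,0,-0.06,0,0,0,1],[0.001,0,-0.1,0,0,0,1],[0.001,0,-0.1,0,0,0,1]]

```text
time: 22.0
position: [0.6037, 0.1279, 0.1357]
tool_rot: [[-0.987, 0.157, 0.013], [0.157, 0.988, 0.001], [-0.013, 0.003, -1.0]]
wrist_force: [1.1, -0.8, 0.1]
opening: 0.0852
```

```bash
python3 - <<'E'
from station import viewer
from h import *
for c in("scene","side","wrist"):
    d=viewer.read_camera(c);np.savez(c+"11.npz",**d);im=d["color"][:,:,::-1]
    if c!="wrist":
        im=im[150:270,330:490] if c=="scene" else im[120:240,270:430]
        im=cv2.resize(im,None,fx=5,fy=5,interpolation=cv2.INTER_CUBIC)
    cv2.imwrite(f"pics/{c}11.png",im)
E
```

```text
(no output)
```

View pics/side11.png

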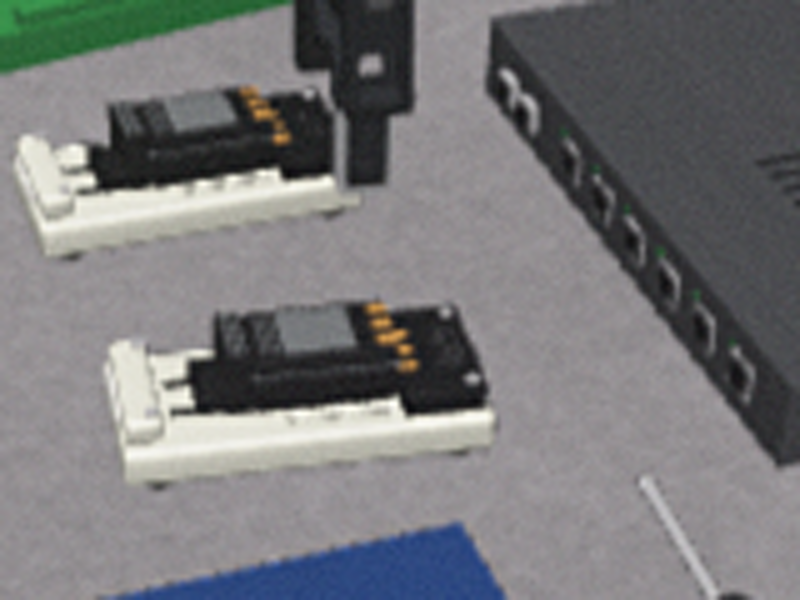

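View pics/scene11.png

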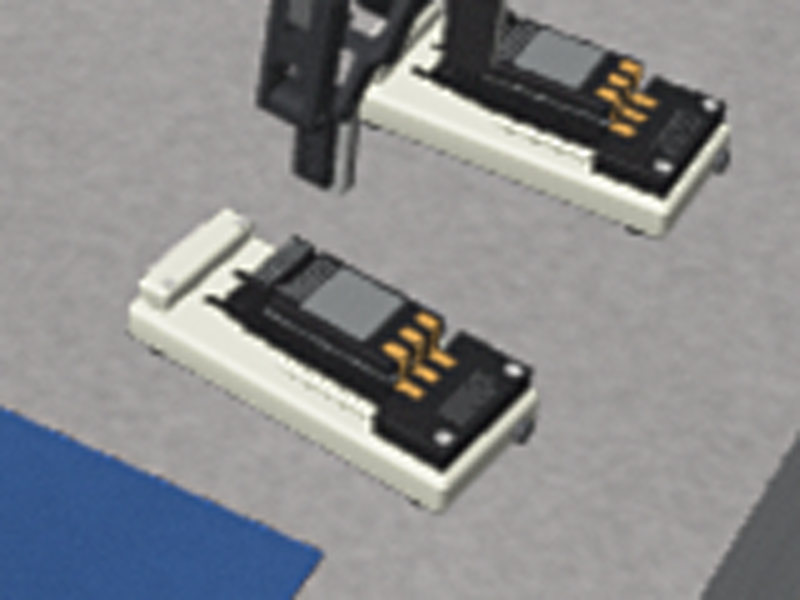

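View pics/wrist11.png

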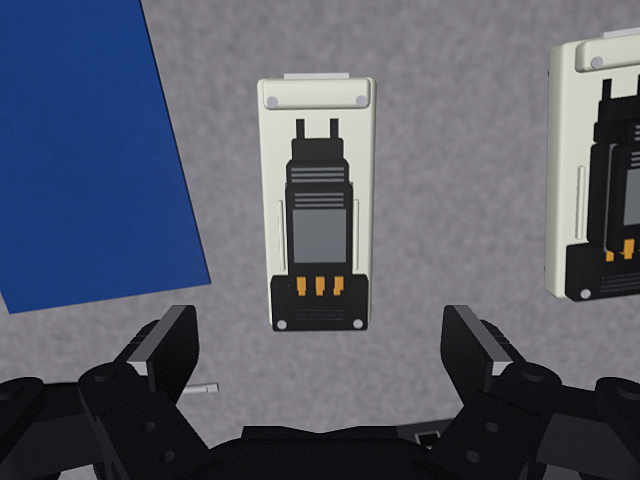

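The pack looks seated exactly like the one in the full dock. I'll do a numeric check and confirm nothing else has moved.

```bash
python3 - <<'E'
from h import *
a=np.load("scene0.npz")["color"].astype(int);b=np.load("scene11.npz")["color"].astype(int)
m=(np.abs(a-b).max(2)>45).astype(np.uint8);m=cv2.morphologyEx(m,cv2.MORPH_OPEN,np.ones((3,3)))
n,_,st,_=cv2.connectedComponentsWithStats(m);print([s.tolist() for s in st[1:] if s[4]>12])
im=np.load("wrist11.npz")["color"][:,:,::-1][125:335,250:390];cv2.imwrite("pics/w11z.png",cv2.resize(im,None,fx=2.8,fy=2.8,interpolation=cv2.INTER_CUBIC))
cv2.imwrite("pics/scene11f.png",b[:,:,::-1])
E
```

```text
[[113, 0, 48, 29, 697], [164, 0, 5, 5, 20], [381, 0, 76, 187, 7747], [185, 19, 5, 4, 19], [198, 19, 5, 3, 15], [65, 43, 7, 10, 48], [105, 43, 36, 42, 966], [144, 49, 83, 76, 4101], [63, 77, 27, 28, 347], [153, 96, 4, 5, 18], [91, 99, 12, 9, 73], [375, 198, 18, 14, 101], [388, 207, 31, 24, 461], [230, 316, 29, 41, 804]][ WARN:0@0.760] global loadsave.cpp:1063 imwrite_ Unsupported depth image for selected encoder is fallbacked to CV_8U.
```

View pics/w11z.png

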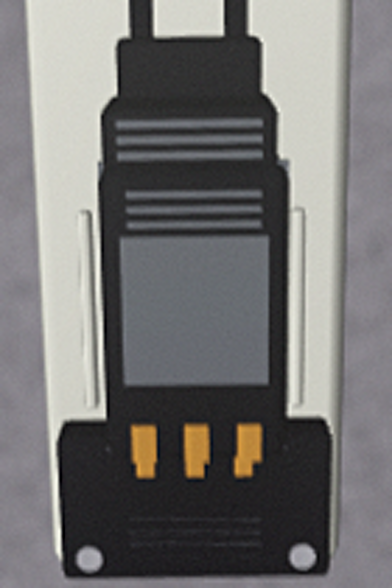

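View pics/scene11f.png

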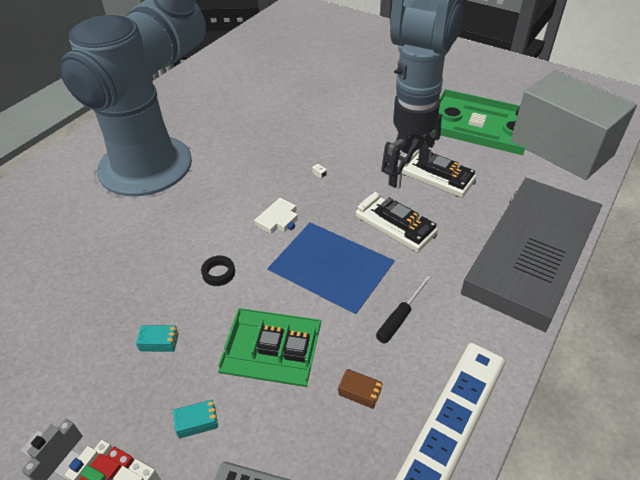

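The pack lies straight between the ribs, with its blades meeting the contacts and the slide against its plain end. Apart from the arm, the image changed only at the pack's channel and in the bay.

```bash
python3 -c "
from station import hand_in,monitor
print(monitor.get_state()['time']);print(hand_in())"
```

```text
22.15
the job is handed in; nothing more can be done
None
```

The long pack is on charge in the empty dock, and I handed the job in at 22.15 s of the 51 s allowed; `hand_in()` gives no verdict.

**What I did:** I gripped the pack by its two ends, lifted it out of the tray, set it flat on the mat and let go. I then took it by its sides, pressed the slide back about 17 mm with its plain end and lowered it to the deck. Last I slid it until it stopped firmly against the contacts, opened the fingers and pulled clear.

**What the last checks showed:**
- **Seating:** All three cameras show the pack straight between the ribs, its blades meeting the contacts and the slide against its plain end, just like the pack in the full dock. The TCP stopped at z = 0.030 m, as expected for the pack lying on the bay floor.
- **Everything else:** Comparing the scene camera's pictures from before and after, only the arm, the pack's old channel and the bay had changed.
- **Forces:** The highest wrist force I read was about 16 N, and nothing I saw suggested a collision.
- **What disagreed:** The slide's top measured about 37 mm wide in the image, against the 34 mm given. I took its position from the slide's face and the ribs instead. My scene and side camera fits of the pack in the tray also failed on orientation, because I listed the corners in the wrong order. I used the wrist camera's angle, and the centres agreed to within 6 mm.
- **Not measured:** I did not fit a final pose for the seated pack, so the seating rests on the pictures and the contact forces.

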